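# Press the cap onto a pigment bottle with the hand-cranked capping press

## Task

Hold the loose grip sleeve on the press's crank and, keeping hold of it all the while you wind, wind the foot down until the bottle's cap is pressed fully home and you feel it come up solid: a firm push of some 60 N from the foot (below 40 N the cap may not be home, above 85 N the bottle is crushed). Then wind the foot all the way back up and let go. Leave the bottle standing in its nest, do not touch it by hand, and do not disturb the other things on the table.

Things in the scene. Friction and masses are not known exactly. Their poses are not given: they have to be found in the camera images.
- crank (a joint): Steel crank on top of a grey bench press, on an upright axis. 0 = foot fully up (upper stop); grows clockwise seen from above, which winds the foot DOWN 8 mm per rad (50 mm a turn); lower stop at 9.2. Starts at 0 to 1.2. It does not wrap. It takes 0.05 N m to turn freely (0.8 N at the sleeve) and stays where left. At 0 the crank arm points along the press's own +x.
- crank_axis (a point): Point on the crank's upright axis at the height of the middle of the grip sleeve; its frame is the press's (z up). The flat top of the grey gear head (75 x 220 mm) is 50 mm below it, the crank arm's top 30 mm below it; nothing but crank and sleeve rises above the head. The press is fixed to the table.
- sleeve: Upright black grip sleeve, 26 mm in diameter, 55 mm tall, spinning freely on its pin at the end of the crank arm (its own yaw means nothing). Origin at the centre of its lower end, 27.5 mm below its middle, 251 mm above the table; the pin rises 5 mm above its top. It runs on a circle of 60 mm radius about crank_axis. Take it from above round its middle. Wind only with the fingers on it.
- foot: Press foot: steel ram with a black sprung rubber pad, 34 mm in diameter, over the nest. Origin at the centre of the unloaded pad's lower face, 150 mm above the table at crank 0. The pad gives 1 mm per 25 N: once the cap is home the push grows about 20 N per 0.1 rad of winding. Each 10 N at the foot is 1.33 N along the circle at the sleeve, give or take 0.8 N of crank friction.
- bottle: White pigment bottle, 33 mm in diameter, standing loose in the nest under the foot; origin at the centre of its underside, z along it. Its black push-on cap (23 mm in diameter, 15 mm tall) starts 6 to 9 mm above home. Neck lengths differ: the cap's top, once home, is 75 to 93 mm above the origin, so it must be felt.
- nest (a point): Floor of the round aluminium nest, 19 mm above the table, that holds the bottle's lowest 10 mm. How the push feels: the cap slides down under about 30 N from the foot (4 N along the circle at the sleeve, besides friction) and stays where pushed; home is a hard stop, where the force climbs. 40 to 85 N at the foot is 5.3 to 11.3 N at the sleeve.
- ink_a: Bystander: capped white ink bottle, 34 mm in diameter, 98 mm tall, standing; origin at the centre of its underside.
- ink_b: Bystander: capped white ink bottle like the other.
- box: Bystander: white carton, 120 x 220 x 75 mm; origin at the centre of its underside.
- wash: Bystander: clear wash bottle with a blue bent spout, 60 mm in diameter, 190 mm tall, standing; origin at the centre of its underside.
Not all that is in view belongs to the job. What is shaped like the bottle but pink, red or turquoise is not meant.

How it is judged:
On the way, in this order (a step that is already met when the one before it is completed fails the run):
1. with the sleeve held, the foot presses the cap home: it bears on the bottle with more than 40 N (the cap slides at 30 N, so it is then on its stop) (contact force between foot and bottle above 40 N and contact force between the fingers and sleeve above 0.2 N), for 0.15 s.
2. the foot is wound back up (value of joint crank below 0.6 rad), for 0.1 s.
At the end, for the whole second after the job is handed in: After the cap was pressed home, the crank is back within 0.6 rad of its upper stop, the foot is off the cap, and the bottle stands upright (within 0.1 rad) and at rest down in its nest (contact force between foot and bottle below 0.5 N and value of joint crank below 0.6 rad and angle between bottle's own z axis and vertical below 0.1 rad and z of bottle in the frame of crank_axis below -0.255 m and linear speed of bottle below 0.02 m/s); the robot touches nothing.
It fails at once if the bottle is crushed: the foot pushes on it with more than 85 N (contact force between foot and bottle above 85 N).
It fails at once if the crank turns (faster than 0.5 rad/s) without the fingers on the sleeve ((velocity of joint crank above 0.5 rad/s or velocity of joint crank below -0.5 rad/s) and contact force between the fingers and sleeve below 0.2 N).
It fails at once if the robot touches the bottle (contact force between the arm and bottle above 1 N).
It fails at once if a bystander is moved by more than 20 mm (distance of any of ink_a, ink_b, box, wash from where it was at the start of the episode above 0.02 m).
It also fails if it takes over 72 s, if anything falls off the work surface, if the arm or the gripper's body presses on something with over 40 N, if the wrist force passes 120 N, or if a joint passes its speed limit or range.

## Robot

A 7-joint arm with a two-finger parallel gripper is mounted at the origin on the work surface. World frame = base frame: x ahead of the robot, y to its left, z up, the work surface at z = 0. Lengths are in m, angles in rad, forces in N, time in s.
With the tool pointing down it reaches from about 0.4 to 0.75 m from the base axis. Payload 19.5 kg.
Tool frame: the origin (TCP) lies on the centre line of the jaws, within the pads' length; the fingertips stand arm.tips_ahead ahead of it and the grasp point (between the pads) lies 2 mm behind it (arm.tips_ahead is the distance from the TCP to the fingertips, in m); z points along the fingers, y is the direction in which the jaws open and shut (so a half turn about z gives the same grasp; the last joint's range is limited). The gripper opens to 85 mm and grips with 20 to 120 N. Pads are 22 mm wide; open, the fingers measure 114 mm over their backs; the gripper's body (76 mm by 85 mm) begins 54 mm behind the grasp point. The pads swing forward as they close: fully open they stand 13 mm farther back than shut.
Start: joints at [1.303, 0.707, -0.028, 1.485, 0.022, 0.951, -0.075], TCP at [0.129, -0.56, 0.248] pointing down, gripper open.
Joint ranges: [-2.71, 2.71], [-0.32, 2.16], [-1.57, 1.52], [0, 2.45], [-1.46, 4.6], [0, 2.02], [-2.83, 2.83]. Speed limits (rad/s): [1.89, 1.89, 2.57, 2.57, 3.01, 3.01, 3.01].

## Interface

Orientations are given as a unit quaternion [x, y, z, w].
In Python, from workcell import arm, optics, boxes_of, landmark_of gives the robot as it stands. The module is installed in compiled form; this text tells all that it offers.
- The arm moves only by the shell command python3 -m handwheel 'ROWS'. ROWS is JSON, a list of rows, each a list of 5 numbers: the shift along the tool's x, y, z in cm, then the turn about the tool's z in degrees, then the finger opening in cm, from 0 to 8.54. In form: [[tx, ty, tz, roll, grip], ...]. A call has 1 to 10 rows; each row is the pose to reach, as a shift and turn from the pose commanded when the call began, along the tool's axes at that moment; what a row does not reach only later rows make up. A row lasts 1/8 s, in which the tool goes at most 62.5 mm and 10.7 degrees, less where a joint would pass 70% of its speed; a pose out of reach is approached as far as the arm can. A call with a gripper value outside its range is refused whole. The fingers move at their own pace and stop on an object; the grip force is fixed at half the most. Time passes only in rows, so rows that repeat a pose let the fingers close. It gives the time, the measured TCP pose, the force and the opening at its end, in the units of the state.
- arm.read_state(): the state, without advancing time (a new reading comes with each control period).
- optics.read_camera(name): name is "scene" or "side" or "wrist"; returns a dict with "frame" (480x640x3 uint8, red, green, blue), "depth" (480x640 float32, m along the optical axis (not along the pixel's ray), 0 where there is no reading), "K" (3x3 intrinsics, pixels), "T" (4x4, takes a point from camera to world coordinates). Camera axes: x right, y down, z forward; pixel columns grow to the right and rows downward; lengths in m; the calibration is good to about 2 mm. A picture is of the moment at which its call begins.
- arm.job_done(): hands the job in, once; it reports no verdict.
Trained networks look in a picture, given as the dict that the camera call returned (one of the last four; its "shot" number tells which), for a name from the list of things; names that differ only in an ending like _2 or _b are one class to them, and where a whole thing is asked for, a point or a joint stands for the part that bears it (a point fixed in the world has none). Each returns a list of dicts, best first, with "conf" (0 to 1); they miss things now and then, are a little off and sometimes report something else, mostly with a low value. They report only what shows in the picture. A call takes as long as a camera call. They do not tell look-alikes from the thing itself.
- boxes_of(picture, label): "box" ([left, top, width, height] in pixels, round what is visible of it).
- landmark_of(picture, label): "pixel" ([column, row] in pixels: a listed point, or the origin of a listed thing).
The state is a dict: "time_s": time; "joints": joint angles; "qd": joint speeds; "tau": joint torques, N m; "eef_pos": TCP position; "ee_rot": TCP orientation; "wrist_force": force on the tool from outside, world axes, zero at the start; "wrist_torque": the same for the moment, N m; "opening": finger opening in m.
Only numpy, scipy, OpenCV 4.12 (cv2) and the standard library are available. Lean on these libraries where they do the work, as an engineer would, in place of code of your own. Each camera call takes 0.05 s, during which the arm holds its last target.

## Working session

There is one attempt and no reset: what is moved stays moved. The work goes in short steps, Python scripts to look and compute and a shell command to move; the robot and the scene stay as the last step left them, time stands still between calls to the robot, and variables do not carry over. Pictures are saved under pics/ and viewed, and the job is handed in when it is done.

```bash
mkdir -p pics; cat > h.py <<'E'
import numpy as np, cv2
from workcell import arm, optics, boxes_of, landmark_of
def shot(n): return optics.read_camera(n)
def save(p,f): cv2.imwrite('pics/'+f,cv2.cvtColor(p['frame'],cv2.COLOR_RGB2BGR))
def w(p,u,v,d=None):
    if d is None:
        d=p['depth'][int(round(v)),int(round(u))]
    K=p['K'];c=np.array([(u-K[0,2])/K[0,0]*d,(v-K[1,2])/K[1,1]*d,d,1]);return (p['T']@c)[:3]
def wz(p,u,v,z):
    o=p['T'][:3,3];r=w(p,u,v,1.0)-o;return o+r*(z-o[2])/r[2]
E
python3 - <<'E'
from h import *
np.set_printoptions(precision=4,suppress=True)
s=arm.read_state();print(s,getattr(arm,'tips_ahead',None))
for n in ['scene','side','wrist']:
    p=shot(n);save(p,n+'0.png');print(n,p['T'][:3,3])
    for l in ['crank','crank_axis','sleeve','foot','bottle','nest','ink_a','box','wash']:
        try:
            print(l,[(np.round(b['box']),round(b['conf'],2)) for b in boxes_of(p,l)] if l not in('crank_axis','nest') else '',[(np.round(b['pixel'],1),round(b['conf'],2)) for b in landmark_of(p,l)])
        except Exception as e: print(l,e)
E
```

```text
{'time_s': 0.0, 'joints': array([ 1.3033,  0.7071, -0.0276,  1.485 ,  0.022 ,  0.9509, -0.0755]), 'qd': array([-0.0002,  0.0014, -0.0004, -0.0012,  0.0005,  0.0006,  0.    ]), 'tau': array([  0.    , -88.3196,   1.2346, -23.617 ,   0.0169,   0.0065,
        -0.    ]), 'eef_pos': array([ 0.1287, -0.5601,  0.2478]), 'ee_rot': array([ 0.9936,  0.1126, -0.0001, -0.0006]), 'wrist_force': array([-0.4924, -0.2018,  0.1775]), 'wrist_torque': array([ 0.0546, -0.0262, -0.002 ]), 'opening': 0.08533270013404054} 0.017
scene [1.4517 0.4472 0.9744]
crank it knows: bottle, box, crank_axis, foot, ink, nest, sleeve, wash
crank_axis  [(array([397.6, 202.4]), 0.75)]
sleeve [(array([368., 206.,  14.,  25.]), 0.74)] [(array([376.5, 229.3]), 0.73), (array([194.1, 267.6]), 0.54)]
foot [] [(array([349.8, 293.4]), 0.5)]
bottle [(array([329., 316.,  16.,  39.]), 0.82), (array([299., 242.,  18.,  37.]), 0.71), (array([341., 259.,  20.,  36.]), 0.69), (array([283., 260.,  17.,  36.]), 0.59)] [(array([337.4, 346.3]), 0.7), (array([348.9, 290.8]), 0.67), (array([290.9, 293.9]), 0.57)]
nest  [(array([351.3, 291.7]
[... 755 characters left out ...]
,  19.,  33.]), 0.97), (array([349., 223.,  16.,  38.]), 0.71), (array([305., 293.,  14.,  36.]), 0.57)] [(array([312.7, 322.9]), 0.96), (array([307.4, 271.5]), 0.95), (array([354.9, 253.8]), 0.92), (array([343.4, 309. ]), 0.92)]
nest  [(array([304.8, 271. ]), 0.7)]
ink_a [(array([224., 181.,  18.,  35.]), 0.79)] [(array([231.6, 210.9]), 0.53)]
box [(array([305., 389., 102.,  89.]), 0.86)] [(array([354.1, 474. ]), 0.94)]
wash [(array([395., 342.,  53.,  73.]), 0.95)] [(array([408.6, 397.2]), 0.75)]
wrist [ 0.1975 -0.5452  0.3748]
crank it knows: bottle, box, crank_axis, foot, ink, nest, sleeve, wash
crank_axis  []
sleeve [] []
foot [] []
bottle [] []
nest  []
ink_a [] []
box [] []
wash [] []
```

View pics/scene0.png

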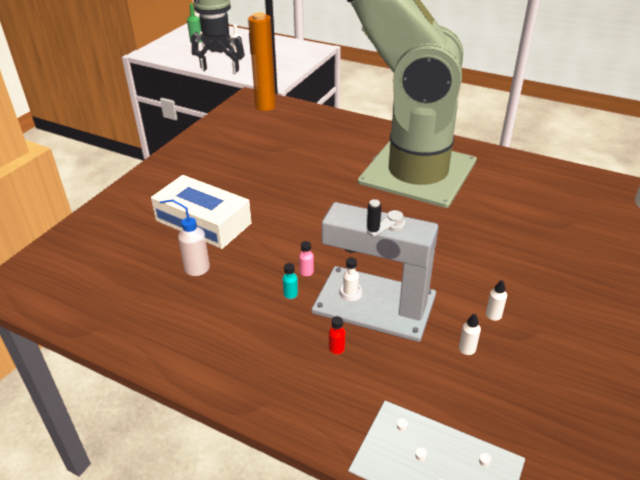

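View pics/side0.png

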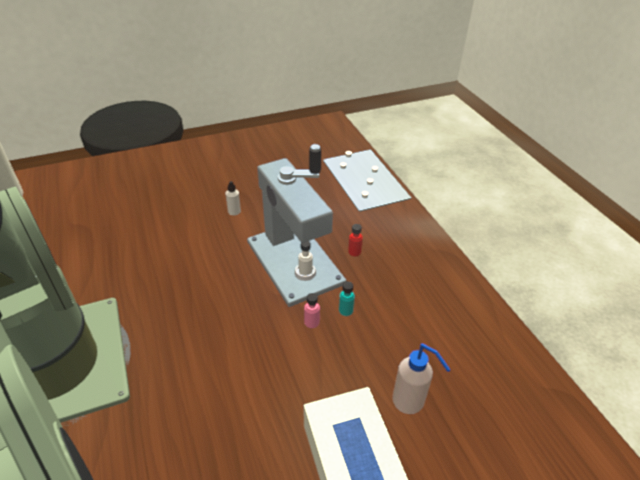

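```bash
python3 - <<'E'
from h import *
np.set_printoptions(precision=4,suppress=True)
P={}
for n,ax,sl,top in [('scene',(397.6,202.4),(376.5,229.3),(375,208)),('side',(290.2,157.7),(318.2,169.3),(318,150))]:
    p=shot(n);P[n]=p
    print(n,'axis',wz(p,*ax,0.2785),'sleeve',wz(p,*sl,0.251))
    for dv in range(-2,24,4): print(w(p,top[0],top[1]+dv))
    i=p['frame'];
    u0,v0=(310,180) if n=='scene' else (240,120)
    c=i[v0:v0+200,u0:u0+200];c=cv2.resize(c,(600,600),interpolation=cv2.INTER_CUBIC);cv2.imwrite(f'pics/crop_{n}.png',c[:,:,::-1])
E
```

```text
scene axis [0.5329 0.1328 0.2785] sleeve [0.5944 0.1171 0.251 ]
[0.6065 0.1161 0.3127]
[0.6066 0.1166 0.304 ]
[0.605  0.1164 0.2938]
[0.6079 0.118  0.2872]
[0.6065 0.1179 0.277 ]
[0.6067 0.1185 0.268 ]
[0.6042 0.118  0.2566]
side axis [0.5495 0.1336 0.2785] sleeve [0.6039 0.1104 0.251 ]
[0.5991 0.1018 0.3104]
[0.5968 0.0958 0.305 ]
[0.5985 0.0995 0.2927]
[0.597  0.0956 0.2857]
[0.5975 0.0964 0.2752]
[0.5977 0.0965 0.265 ]
[0.5979 0.0967 0.2546]
```

View pics/crop_scene.png

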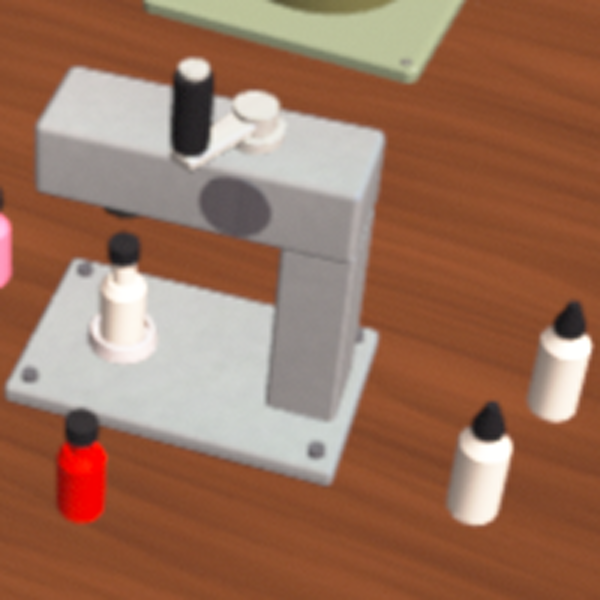

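View pics/crop_side.png

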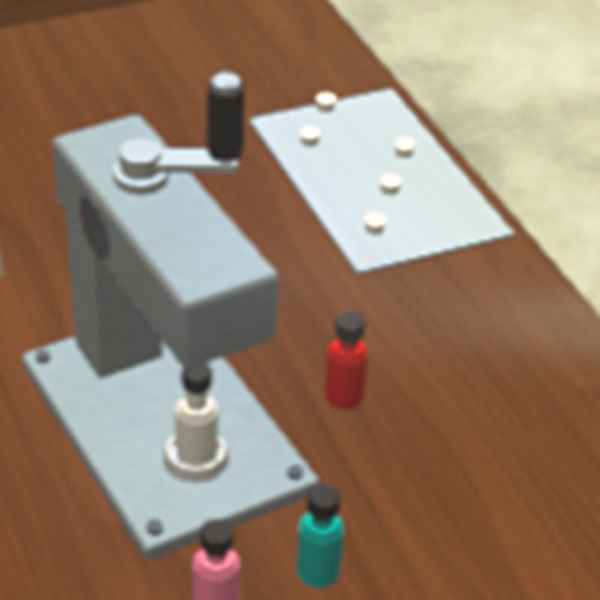

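```bash
python3 - <<'E'
from h import *
np.set_printoptions(precision=4,suppress=True)
for n,(u0,u1,v0,v1) in dict(scene=(310,450,180,270),side=(240,345,130,250)).items():
    p=shot(n)
    pts=[];
    vv,uu=np.mgrid[v0:v1,u0:u1]
    d=p['depth'][v0:v1,u0:u1];K=p['K']
    c=np.stack([(uu-K[0,2])/K[0,0]*d,(vv-K[1,2])/K[1,1]*d,d],-1).reshape(-1,3)
    x=c@p['T'][:3,:3].T+p['T'][:3,3]; x=x[d.ravel()>0]
    t=x[abs(x[:,2]-0.2285)<0.004]
    print(n,'headtop',len(t),np.median(t[:,2]))
    r=cv2.minAreaRect((t[:,:2]*1000).astype(np.float32));print(r, cv2.boxPoints(r))
    s=x[(x[:,2]>0.256)&(x[:,2]<0.315)]
    print('sleeve',len(s),s.min(0),s.max(0),s.mean(0))
    h=x[(x[:,2]>0.234)&(x[:,2]<0.255)]; print('hub',len(h),h.mean(0),h.min(0),h.max(0))
E
```

```text
scene headtop 1936 0.22830536625322911
((545.7525024414062, 104.15789794921875), (78.420166015625, 218.81922912597656), 6.503460884094238) [[494.4026 208.4224]
 [519.1868  -8.9887]
 [597.1024  -0.1066]
 [572.3182 217.3045]]
sleeve 403 [0.5361 0.0978 0.256 ] [0.6115 0.1438 0.315 ] [0.6028 0.1144 0.288 ]
hub 406 [0.5617 0.1306 0.2472] [0.5223 0.0999 0.2341] [0.6094 0.1533 0.255 ]
side headtop 1778 0.22689836810845276
((542.5035400390625, 98.96755981445312), (73.56555938720703, 218.55731201171875), 6.468818187713623) [[493.6434 203.4064]
 [518.2665 -13.7594]
 [591.3637  -5.4713]
 [566.7405 211.6945]]
sleeve 308 [0.5827 0.0929 0.2562] [0.6077 0.1157 0.3132] [0.5934 0.1009 0.2871]
hub 398 [0.555  0.118  0.2458] [0.5203 0.096  0.2341] [0.6043 0.1437 0.255 ]
```

The side and scene views show one sleeve: scene (375,217), side (315,160). The white bottle in the nest is at scene (350,280), and the look-alikes are red (337,337), turquoise (290,282) and pink (306,260). I'll triangulate the hub and then plan the approach.

```bash
python3 - <<'E'
from h import *
np.set_printoptions(precision=4,suppress=True)
p=shot('scene');q=shot('side')
def tri(a,b):
    def ray(p,u): o=p['T'][:3,3];d=w(p,*u,1.0)-o;return o,d/np.linalg.norm(d)
    o1,d1=ray(p,a);o2,d2=ray(q,b)
    t=np.linalg.lstsq(np.stack([d1,-d2],1),o2-o1,rcond=None)[0]
    x=o1+t[0]*d1;y=o2+t[1]*d2;return (x+y)/2,np.linalg.norm(x-y)
print('hub',tri((395.7,214.5),(286.2,171.5)))
print('axis net',tri((397.6,202.4),(290.2,157.7)))
print('sl net',tri((376.5,229.3),(318.2,169.3)))
print('sl top',tri((374.8,203.5),(315.3,147.5)))
print('hubdepth',w(p,395.7,213),w(q,286,171))
s=arm.read_state()
from scipy.spatial.transform import Rotation as R
print(R.from_quat(s['ee_rot']).as_matrix())
for l in [(203,222),(190,225)]: print(w(p,*l))
E
```

```text
hub (array([0.537 , 0.1307, 0.2501]), np.float64(0.004388635998280649))
axis net (array([0.5455, 0.1333, 0.2833]), np.float64(0.009587141757372663))
sl net (array([0.6015, 0.1155, 0.2519]), np.float64(0.010069837791982016))
sl top (array([0.5954, 0.1101, 0.3083]), np.float64(0.002324035379621398))
hubdepth [0.5332 0.1309 0.2528] [0.5374 0.1278 0.2515]
[[ 0.9746  0.2238 -0.    ]
 [ 0.2238 -0.9746  0.0001]
 [ 0.     -0.0001 -1.    ]]
[ 0.5346 -0.3525  0.0644]
[ 0.631  -0.3068  0.1384]
```

```bash
python3 -m handwheel '[[0,0,-6,0,8.5],[0,0,-12,0,8.5],[0,0,-17,0,8.5],[4,-3.6,-17,0,8.5],[8,-7.2,-17,0,8.5],[12,-10.9,-17,0,8.5],[16,-14.5,-17,0,8.5],[20,-18,-17,0,8.5],[24,-21.7,-17,0,8.5],[28,-25.3,-17,0,8.5]]'; python3 -c "
from h import *
s=arm.read_state();print(s['joints'],s['eef_pos'])"
```

```text
time_s: 3.95
eef_pos: [0.3457, -0.2495, 0.4185]
ee_rot: [0.994, 0.113, 0.0, 0.0]
wrist_force: [1.2, 0.4, 0.2]
opening: 0.085
[ 0.62026425  0.29881415 -0.10273387  1.62425508  0.0321361   1.21973816
 -0.83407739] [ 0.34569549 -0.24953872  0.41849272]
```

```bash
python3 -m handwheel '[[4,-3.6,0,0,8.5],[8,-7.2,0,0,8.5],[12,-10.8,0,0,8.5],[16,-14.4,0,0,8.5],[20,-18,0,0,8.5],[24,-21.7,0,0,8.5],[28,-25.3,0,0,8.5],[32.6,-29.4,0,0,8.5],[32.6,-29.4,0,0,8.5]]'; python3 - <<'E'
from h import *
np.set_printoptions(precision=4,suppress=True)
s=arm.read_state();print(s['joints'],s['eef_pos'],s['wrist_force'])
p=shot('wrist');save(p,'wrist1.png');print(p['T'])
for l in ['sleeve','crank_axis']: print(l,[(b['pixel'],b['conf'],wz(p,*b['pixel'],.251 if l=='sleeve' else .2785)) for b in landmark_of(p,l)])
print(boxes_of(p,'sleeve'))
E
```

```text
time_s: 5.08
eef_pos: [0.5978, 0.1122, 0.4165]
ee_rot: [0.993, 0.115, -0.001, -0.001]
wrist_force: [-0.4, -2.2, -0.7]
opening: 0.0849
[-0.1689  0.6591 -0.1739  0.9675  0.1043  1.5244 -1.6524] [0.5978 0.1122 0.4165] [-0.3772 -2.2255 -0.6983]
[[ 0.2291 -0.9358 -0.2681  0.6667]
 [-0.9734 -0.2205 -0.0621  0.1276]
 [-0.001   0.2752 -0.9614  0.5429]
 [ 0.      0.      0.      1.    ]]
sleeve [([312.7, 222.1], 0.76, array([0.5946, 0.1099, 0.251 ]))]
crank_axis [([270.2, 291.2], 0.86, array([0.541 , 0.1306, 0.2785]))]
[{'box': [294.6, 205.7, 44.3, 53.0], 'conf': 0.78}]
```

View pics/wrist1.png

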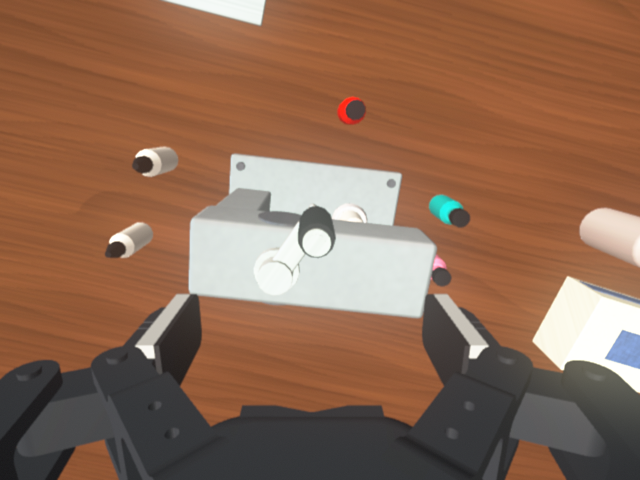

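The wrist view shows the sleeve top at about (317,241) and the hub at (276,271), between the open fingers. I'll fix both positions from circle centres.

```bash
python3 - <<'E'
from h import *
np.set_printoptions(precision=4,suppress=True)
p=shot('wrist')
f=p['frame'];c=cv2.resize(f[190:310,230:370],None,fx=5,fy=5,interpolation=cv2.INTER_CUBIC);cv2.imwrite('pics/wc.png',c[:,:,::-1])
v0,v1,u0,u1=195,310,230,370
vv,uu=np.mgrid[v0:v1,u0:u1];d=p['depth'][v0:v1,u0:u1];K=p['K']
x=np.stack([(uu-K[0,2])/K[0,0]*d,(vv-K[1,2])/K[1,1]*d,d],-1).reshape(-1,3)@p['T'][:3,:3].T+p['T'][:3,3]
for lo,hi in [(.302,.318),(.2465,.2555),(.236,.246),(.225,.232)]:
    t=x[(x[:,2]>lo)&(x[:,2]<hi)];print(lo,len(t),np.median(t,0));print(cv2.minEnclosingCircle((t[:,:2]*1000).astype(np.float32)),np.percentile(t[:,2],[5,50,95]))
print(wz(p,316.5,240,.311),wz(p,276,270,.251),arm.read_state()['eef_pos'])
E
```

```text
0.302 1091 [0.5992 0.1087 0.3116]
((597.2518310546875, 108.15897369384766), 12.642454147338867) [0.304  0.3116 0.3135]
0.2465 1616 [0.5503 0.1259 0.253 ]
((567.7791137695312, 123.42767333984375), 42.661865234375) [0.2478 0.253  0.2547]
0.236 350 [0.5474 0.1383 0.2379]
((568.66357421875, 127.53675842285156), 42.176544189453125) [0.2367 0.2379 0.2441]
0.225 7863 [0.5445 0.0902 0.2288]
((545.1178588867188, 103.54290771484375), 75.10369110107422) [0.2272 0.2288 0.23  ]
[0.5969 0.1031 0.311 ] [0.5463 0.1252 0.251 ] [0.5966 0.1073 0.4189]
```

View pics/wc.png

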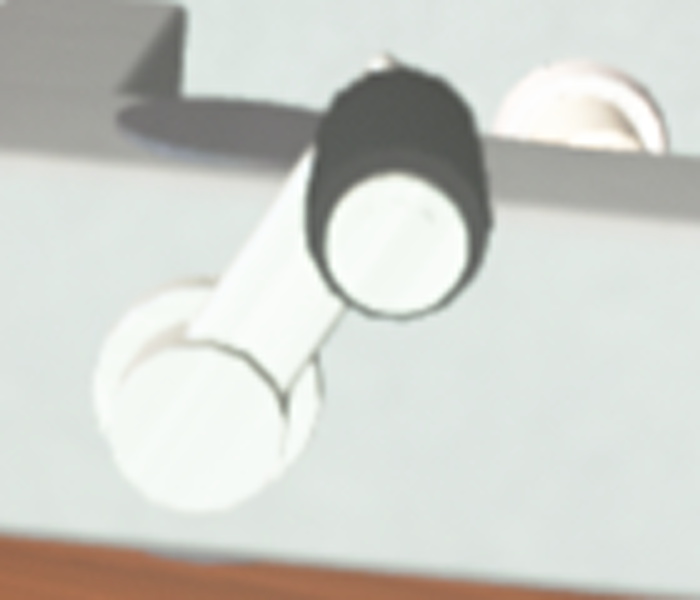

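```bash
python3 - <<'E'
from h import *
np.set_printoptions(precision=4,suppress=True)
p=shot('wrist');s=arm.read_state()
g=cv2.cvtColor(p['frame'],cv2.COLOR_RGB2GRAY)
print(wz(p,309.6,239,.313),wz(p,269.6,275.6,.253),s['eef_pos'],s['qd'])
v0,v1,u0,u1=195,310,230,370
vv,uu=np.mgrid[v0:v1,u0:u1];d=p['depth'][v0:v1,u0:u1];K=p['K']
x=np.stack([(uu-K[0,2])/K[0,0]*d,(vv-K[1,2])/K[1,1]*d,d],-1).reshape(-1,3)@p['T'][:3,:3].T+p['T'][:3,3]
for z in(.311,.313): 
  t=x[abs(x[:,2]-z)<.003]; print(cv2.minEnclosingCircle((t[:,:2]*1000).astype(np.float32)),t.mean(0))
t=x[(x[:,2]>.2515)&(x[:,2]<.256)]
t=t[np.hypot(t[:,0]-.54,t[:,1]-.131)<.03]; print(cv2.minEnclosingCircle((t[:,:2]*1000).astype(np.float32)))
t=x[(x[:,2]>.225)&(x[:,2]<.232)]
import numpy as np
r=cv2.minAreaRect((t[:,:2]*1000).astype(np.float32));print(r)
E
```

```text
[0.5971 0.1077 0.313 ] [0.541  0.1294 0.253 ] [0.5967 0.1073 0.4189] [-0.0019  0.0008 -0.0018 -0.0036  0.0001  0.0026 -0.0009]
((596.7711791992188, 109.29559326171875), 10.846296310424805) [0.5973 0.1083 0.3124]
((596.8650512695312, 108.19490051269531), 9.24328899383545) [0.5972 0.1083 0.3125]
((541.1693115234375, 129.63372802734375), 15.075373649597168)
((544.8291015625, 103.56114196777344), (74.00040435791016, 132.97035217285156), 6.859405994415283)
```

```bash
python3 -m handwheel '[[0,-0.1,4,0,8.5],[0,-0.1,8,0,7],[0,-0.1,11,0,6],[0,-0.1,13,0,6],[0,-0.1,13.9,0,6],[0,-0.1,13.9,0,6],[0,-0.1,13.9,0,6]]'; python3 - <<'E'
from h import *
np.set_printoptions(precision=4,suppress=True)
p=shot('wrist');save(p,'wrist2.png')
s=arm.read_state();print(s['eef_pos'],s['wrist_force'],s['wrist_torque'],s['joints'])
E
```

```text
time_s: 6.25
eef_pos: [0.5969, 0.1093, 0.2802]
ee_rot: [0.994, 0.113, 0.001, -0.0]
wrist_force: [0.8, -1.1, 0.4]
opening: 0.0599
[0.5969 0.1093 0.2802] [0.4451 0.5192 0.1316] [-0.03    0.026  -0.0271] [-0.1534  0.7293 -0.174   1.3045  0.1287  1.1174 -1.6853]
```

View pics/wrist2.png

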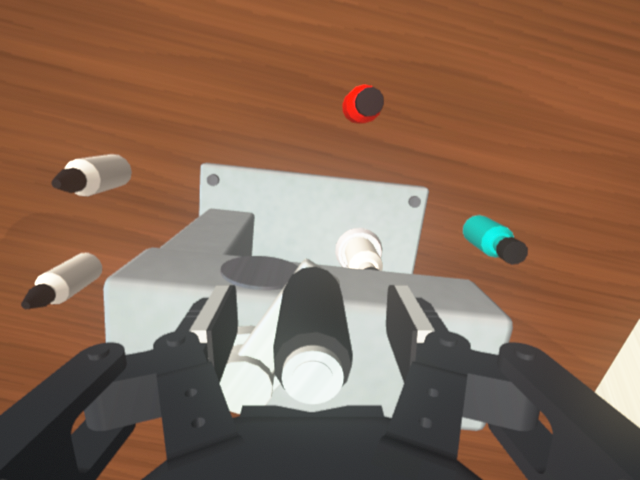

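The sleeve at (312,375) stands centred between the pads, so I'll close on it.

```bash
python3 -m handwheel '[[0,0,0,0,4],[0,0,0,0,2],[0,0,0,0,2],[0,0,0,0,2],[0,0,0,0,2],[0,0,0,0,2]]'; python3 - <<'E'
from h import *
np.set_printoptions(precision=4,suppress=True)
s=arm.read_state();print(s['eef_pos'],s['wrist_force'],s['wrist_torque'],s['opening'])
E
```

```text
time_s: 7.05
eef_pos: [0.5968, 0.1094, 0.2797]
ee_rot: [0.994, 0.113, 0.0, -0.0]
wrist_force: [-0.5, -0.9, 6.2]
opening: 0.0247
[0.5968 0.1094 0.2797] [-0.5352 -0.9056  6.2189] [-0.0548  0.1086 -0.0259] 0.024684188473707
```

```bash
cat > rows.py <<'E'
import sys,json,numpy as np
# usage: rows.py ax ay phi_start phi_list...  (deg, R=.06) rel. to commanded on-circle at phi_start
def rows(ax,ay,c,phis,R=.06):
    a=2*np.arctan2(.1126,.9936); X=np.array([np.cos(a),np.sin(a)]);Y=np.array([np.sin(a),-np.cos(a)])
    out=[]
    for f in phis:
        t=np.array([ax,ay])+R*np.array([np.cos(np.radians(f)),np.sin(np.radians(f))])-np.array(c)
        out.append([round(100*t@X,2),round(100*t@Y,2),0,0,2])
    return out
def cmd(c,r):
    a=2*np.arctan2(.1126,.9936); X=np.array([np.cos(a),np.sin(a)]);Y=np.array([np.sin(a),-np.cos(a)])
    return np.array(c)+(r[0]*X+r[1]*Y)/100
E
python3 -c "
from rows import *
print(rows(.541,.1295,(.5967,.109),[-26,-32,-38,-44,-50,-50]))"
```

```text
[[np.float64(-0.3), np.float64(0.53), 0, 0, 2], [np.float64(-0.72), np.float64(0.99), 0, 0, 2], [np.float64(-1.19), np.float64(1.41), 0, 0, 2], [np.float64(-1.7), np.float64(1.78), 0, 0, 2], [np.float64(-2.24), np.float64(2.1), 0, 0, 2], [np.float64(-2.24), np.float64(2.1), 0, 0, 2]]
```

```bash
python3 -m handwheel '[[-0.3,0.53,0,0,2],[-0.72,0.99,0,0,2],[-1.19,1.41,0,0,2],[-1.7,1.78,0,0,2],[-2.24,2.1,0,0,2],[-2.24,2.1,0,0,2]]'; cat > st.py <<'E'
import sys
from h import *
from rows import *
np.set_printoptions(precision=4,suppress=True)
def st(a,c):
    s=arm.read_state();e=s['eef_pos'][:2]-a;f=s['wrist_force']
    R=np.hypot(*e);ph=np.degrees(np.arctan2(e[1],e[0]))
    er=e/R;t=np.array([er[1],-er[0]])  # clockwise tangent
    print('t',s['time_s'],'eef',s['eef_pos'],'R',R,'phi',round(ph,2),'F',f,'Frad',round(f[:2]@er,2),'Fcw',round(f[:2]@t,2),'open',s['opening'],'cmd-eef',c-s['eef_pos'][:2])
E
python3 -c "
from st import *
a=np.array([.541,.1295]);c=cmd((.5967,.109),(-2.24,2.1));print(c);st(a,c)"
```

```text
time_s: 7.8
eef_pos: [0.579, 0.0844, 0.2796]
ee_rot: [0.994, 0.113, -0.0, -0.001]
wrist_force: [-4.0, 3.4, 6.3]
opening: 0.025
[0.5796 0.0835]
t 7.8 eef [0.579  0.0844 0.2796] R 0.058991497997011755 phi -49.88 F [-4.0165  3.3725  6.2871] Frad -5.17 Fcw 0.9 open 0.024991752778598737 cmd-eef [ 0.0006 -0.0009]
```

```bash
python3 -c "
from rows import *
print(np.array(rows(.541,.1295,cmd((.5967,.109),(-2.24,2.1)),[-60,-70,-80,-90,-100,-110,-110]))[:,:2])"
```

```text
[[-0.97  0.39]
 [-1.99  0.61]
 [-3.04  0.65]
 [-4.07  0.5 ]
 [-5.07  0.18]
 [-5.99 -0.31]
 [-5.99 -0.31]]
```

```bash
python3 -m handwheel '[[-0.97,0.39,0,0,2],[-1.99,0.61,0,0,2],[-3.04,0.65,0,0,2],[-4.07,0.5,0,0,2],[-5.07,0.18,0,0,2],[-5.99,-0.31,0,0,2],[-5.99,-0.31,0,0,2]]'; python3 -c "
from st import *
a=np.array([.541,.1295]);c=cmd(cmd((.5967,.109),(-2.24,2.1)),(-5.99,-.31));print(c);st(a,c)
print(np.array(rows(.541,.1295,c,[-120,-130,-140,-150,-160,-170,-170]))[:,:2])"
```

```text
time_s: 8.68
eef_pos: [0.5201, 0.0743, 0.2797]
ee_rot: [0.994, 0.113, 0.0, -0.0]
wrist_force: [-0.2, 4.5, 4.2]
opening: 0.0245
[0.5205 0.0731]
t 8.675 eef [0.5201 0.0743 0.2797] R 0.05900904264164745 phi -110.71 F [-0.2238  4.5415  4.2048] Frad -4.17 Fcw 1.82 open 0.024460295353265233 cmd-eef [ 0.0004 -0.0012]
[[-0.83 -0.64]
 [-1.53 -1.42]
 [-2.08 -2.3 ]
 [-2.48 -3.27]
 [-2.69 -4.3 ]
 [-2.73 -5.34]
 [-2.73 -5.34]]
```

```bash
python3 -m handwheel '[[-0.83,-0.64,0,0,2],[-1.53,-1.42,0,0,2],[-2.08,-2.3,0,0,2],[-2.48,-3.27,0,0,2],[-2.69,-4.3,0,0,2],[-2.73,-5.34,0,0,2],[-2.73,-5.34,0,0,2]]'; python3 -c "
from st import *
a=np.array([.541,.1295]);c=cmd([.5205,.0731],(-2.73,-5.34));print(c);st(a,c)
P=np.array([[.5968,.1094],[.579,.0844],[.5201,.0743],arm.read_state()['eef_pos'][:2]])
from scipy.optimize import least_squares
r=least_squares(lambda x:np.hypot(*(P-x[:2]).T)-.06,[.541,.13]);print(r.x,r.fun)
r=least_squares(lambda x:np.hypot(*(P-x[:2]).T)-x[2],[.541,.13,.06]);print(r.x,r.fun)
"
```

```text
time_s: 9.55
eef_pos: [0.4817, 0.1199, 0.2796]
ee_rot: [0.994, 0.113, 0.0, -0.0]
wrist_force: [-3.2, 0.4, 10.1]
opening: 0.0244
[0.4819 0.119 ]
t 9.55 eef [0.4817 0.1199 0.2796] R 0.06003050071974555 phi -170.84 F [-3.1831  0.3572 10.1073] Frad 3.09 Fcw 0.86 open 0.024395042264720286 cmd-eef [ 0.0002 -0.0009]
[0.5407 0.1306] [-0.  0.  0. -0.]
[0.5407 0.1306 0.0599] [-0.  0. -0.  0.]
```

```bash
sed -i 's/^def st/A=np.array([.5407,.1306])\ndef nxt(c,ph): print(np.array(rows(A[0],A[1],c,ph))[:,:2].tolist())\ndef st/' st.py; python3 -c "
from st import *
c=(.4820,.1197);st(A,c);nxt(c,[-177,-184,-191,-198,-205,-205])"
```

```text
t 9.55 eef [0.4817 0.1199 0.2796] R 0.05992025061858241 phi -169.75 F [-3.1831  0.3572 10.1073] Frad 3.07 Fcw 0.92 open 0.024395042264720286 cmd-eef [ 0.0003 -0.0002]
[[0.05, -0.78], [0.23, -1.5], [0.48, -2.18], [0.82, -2.83], [1.23, -3.44], [1.23, -3.44]]
```

```bash
python3 -m handwheel '[[0.05,-0.78,-0.1,0,2],[0.23,-1.5,-0.1,0,2],[0.48,-2.18,-0.1,0,2],[0.82,-2.83,-0.1,0,2],[1.23,-3.44,-0.1,0,2],[1.23,-3.44,-0.1,0,2]]'; python3 -c "
from st import *
c=cmd((.4820,.1197),(1.23,-3.44));print(c);st(A,c);nxt(c,[-212,-219,-226,-233,-240,-240])"
```

```text
time_s: 10.3
eef_pos: [0.4864, 0.1563, 0.2801]
ee_rot: [0.994, 0.113, -0.0, -0.0]
wrist_force: [3.9, -0.1, -14.1]
opening: 0.0246
[0.4863 0.156 ]
t 10.3 eef [0.4864 0.1563 0.2801] R 0.06006751429549177 phi 154.69 F [  3.9401  -0.109  -14.0833] Frad -3.61 Fcw 1.59 open 0.024604219440962586 cmd-eef [-0.0001 -0.0003]
[[0.49, -0.55], [1.04, -1.03], [1.64, -1.45], [2.29, -1.79], [2.97, -2.04], [2.97, -2.04]]
```

```bash
python3 -m handwheel '[[0.49,-0.55,0.05,0,2],[1.04,-1.03,0.05,0,2],[1.64,-1.45,0.05,0,2],[2.29,-1.79,0.05,0,2],[2.97,-2.04,0.05,0,2],[2.97,-2.04,0.05,0,2]]'; python3 -c "
from st import *
c=cmd((.4863,.156),(2.97,-2.04));print(c);st(A,c);nxt(c,[-246,-252,-258,-264,-270,-270])"
```

```text
time_s: 11.05
eef_pos: [0.511, 0.1828, 0.2799]
ee_rot: [0.994, 0.113, 0.0, -0.0]
wrist_force: [0.1, 2.1, -3.4]
opening: 0.0245
[0.5107 0.1825]
t 11.05 eef [0.511  0.1828 0.2799] R 0.060089329551833603 phi 119.63 F [ 0.1216  2.0783 -3.4326] Frad 1.75 Fcw 1.13 open 0.024465007391950917 cmd-eef [-0.0003 -0.0003]
[[0.61, -0.16], [1.23, -0.24], [1.86, -0.27], [2.49, -0.22], [3.11, -0.11], [3.11, -0.11]]
```

```bash
python3 -m handwheel '[[0.61,-0.16,0,0,2],[1.23,-0.24,0,0,2],[1.86,-0.27,0,0,2],[2.49,-0.22,0,0,2],[3.11,-0.11,0,0,2],[3.11,-0.11,0,0,2]]'; python3 -c "
from st import *
c=cmd((.5107,.1825),(3.11,-.11));print(c);st(A,c);nxt(c,[-276,-282,-288,-294,-300,-300])
save(shot('side'),'side3.png')"
```

```text
time_s: 11.8
eef_pos: [0.5415, 0.1907, 0.2799]
ee_rot: [0.994, 0.113, 0.001, -0.0]
wrist_force: [0.9, 5.3, -3.3]
opening: 0.0243
[0.5408 0.1905]
t 11.8 eef [0.5415 0.1907 0.2799] R 0.06007653639738027 phi 89.22 F [ 0.9219  5.3057 -3.3001] Frad 5.32 Fcw 0.85 open 0.02425619554280486 cmd-eef [-0.0008 -0.0001]
[[0.6, 0.16], [1.18, 0.4], [1.74, 0.69], [2.26, 1.04], [2.74, 1.45], [2.74, 1.45]]
```

View pics/side3.png

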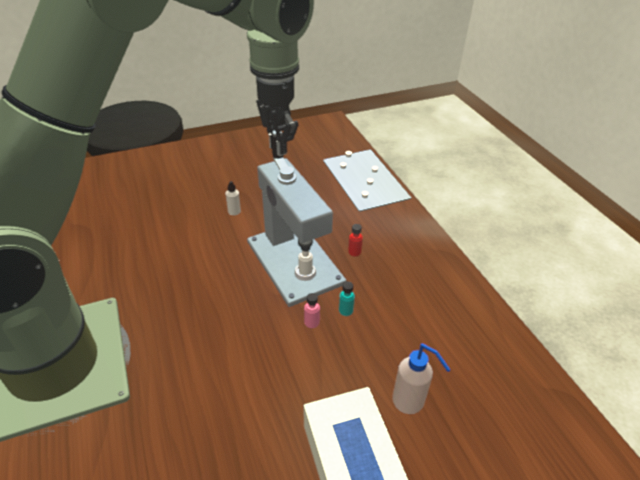

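The side view shows the gripper on the sleeve and the ram just above the cap at (305,245). The tangential force still says free running, so I'll keep on in smaller steps.

```bash
python3 -m handwheel '[[0.6,0.16,0,0,2],[1.18,0.4,0,0,2],[1.74,0.69,0,0,2],[1.74,0.69,0,0,2]]'; python3 -c "
from st import *
c=cmd((.5408,.1905),(1.74,.69));print(c);st(A,c);nxt(c,[-292,-296,-300,-304,-308,-312,-316])"
```

```text
time_s: 12.35
eef_pos: [0.5598, 0.1876, 0.2799]
ee_rot: [0.994, 0.113, 0.0, -0.0]
wrist_force: [-1.0, 5.1, -1.7]
opening: 0.0244
[0.5593 0.1877]
t 12.35 eef [0.5598 0.1876 0.2799] R 0.06011357092627847 phi 71.51 F [-0.9976  5.0638 -1.7478] Frad 4.49 Fcw -2.55 open 0.024396561818616814 cmd-eef [-0.0005  0.0001]
[[0.35, 0.23], [0.68, 0.48], [1.0, 0.75], [1.29, 1.05], [1.57, 1.36], [1.82, 1.7], [2.05, 2.05]]
```

```bash
python3 -m handwheel '[[0.35,0.23,0,0,2],[0.68,0.48,0,0,2],[0.68,0.48,0,0,2]]'; python3 -c "
from st import *
c=cmd((.5593,.1877),(.68,.48));print(c);st(A,c);nxt(c,[-300,-304,-308,-312,-316])"
```

```text
time_s: 12.72
eef_pos: [0.5674, 0.1844, 0.2799]
ee_rot: [0.994, 0.113, 0.0, -0.0]
wrist_force: [-0.7, 5.1, -2.8]
opening: 0.0246
[0.567  0.1845]
t 12.725 eef [0.5674 0.1844 0.2799] R 0.06009971160342448 phi 63.64 F [-0.7227  5.1246 -2.7732] Frad 4.27 Fcw -2.92 open 0.02464180932764317 cmd-eef [-0.0004  0.0001]
[[0.32, 0.28], [0.61, 0.57], [0.89, 0.89], [1.14, 1.22], [1.37, 1.57]]
```

```bash
python3 -m handwheel '[[0.32,0.28,0,0,2],[0.61,0.57,0,0,2],[0.61,0.57,0,0,2]]'; python3 -c "
from st import *
c=cmd((.567,.1845),(.61,.57));print(c);st(A,c);nxt(c,[-308,-312,-316,-320])"
```

```text
time_s: 13.1
eef_pos: [0.5747, 0.1802, 0.2799]
ee_rot: [0.994, 0.113, 0.0, -0.0]
wrist_force: [1.2, 4.3, -2.8]
opening: 0.0249
[0.5742 0.1803]
t 13.1 eef [0.5747 0.1802 0.2799] R 0.060104386288245326 phi 55.58 F [ 1.1649  4.2518 -2.8179] Frad 4.17 Fcw -1.44 open 0.024949685407223074 cmd-eef [-0.0005  0.0001]
[[0.28, 0.31], [0.53, 0.65], [0.76, 1.0], [0.96, 1.36]]
```

```bash
python3 -m handwheel '[[0.28,0.31,0,0,2],[0.53,0.65,0,0,2],[0.53,0.65,0,0,2]]'; python3 -c "
from st import *
c=cmd((.5742,.1803),(.53,.65));print(c);st(A,c);nxt(c,[-316,-320,-324,-328])"
```

```text
time_s: 13.48
eef_pos: [0.5812, 0.1749, 0.2799]
ee_rot: [0.994, 0.113, 0.0, -0.0]
wrist_force: [0.2, 5.4, -3.4]
opening: 0.0246
[0.5808 0.1752]
t 13.475 eef [0.5812 0.1749 0.2799] R 0.06007703522913287 phi 47.56 F [ 0.1791  5.4137 -3.3998] Frad 4.12 Fcw -3.52 open 0.0245578785226195 cmd-eef [-0.0004  0.0002]
[[0.23, 0.35], [0.44, 0.71], [0.61, 1.09], [0.76, 1.48]]
```

```bash
cat >> st.py <<'E'
def avg(c,n=6):
    S=[]
    for i in range(n):
        s=arm.read_state();S.append(np.r_[s['eef_pos'],s['wrist_force']]);shot('wrist')
    S=np.array(S);m=S.mean(0);e=m[:2]-A;R=np.hypot(*e);er=e/R;t=np.array([er[1],-er[0]])
    print('AVG phi',np.degrees(np.arctan2(e[1],e[0])).round(2),'R',R.round(5),'Frad',(m[3:5]@er).round(2),'Fcw',(m[3:5]@t).round(2),'each',(S[:,3:5]@t).round(2),'cmd-eef',c-m[:2],'lag_cw mm',((np.array(c)-m[:2])@t*1000).round(2))
E
python3 -m handwheel '[[0.23,0.35,0,0,2],[0.44,0.71,0,0,2],[0.44,0.71,0,0,2]]'; python3 -c "
from st import *
c=cmd((.5808,.1752),(.44,.71));print(c);avg(c);nxt(c,[-324,-328,-332])"
```

```text
time_s: 13.85
eef_pos: [0.5869, 0.169, 0.2799]
ee_rot: [0.994, 0.113, 0.0, -0.0]
wrist_force: [0.7, 5.1, -2.4]
opening: 0.0246
[0.5867 0.1693]
AVG phi 39.9 R 0.06006 Frad 4.55 Fcw -2.93 each [-3.5  -2.91 -3.34 -2.8  -2.57 -2.46] cmd-eef [-0.0001  0.0001] lag_cw mm -0.17
[[0.17, 0.39], [0.32, 0.78], [0.45, 1.18]]
```

```bash
python3 -m handwheel '[[0.17,0.39,0,0,2],[0.32,0.78,0,0,2],[0.32,0.78,0,0,2]]'; python3 -c "
from st import *
c=cmd((.5867,.1693),(.32,.78));print(c);avg(c);nxt(c,[-332,-334,-336])"
```

```text
time_s: 14.52
eef_pos: [0.5917, 0.1622, 0.2799]
ee_rot: [0.994, 0.113, 0.0, -0.0]
wrist_force: [2.6, 5.4, -3.3]
opening: 0.025
[0.5916 0.1624]
AVG phi 31.85 R 0.06002 Frad 4.78 Fcw -2.79 each [-3.26 -2.42 -3.69 -2.77 -2.31 -2.26] cmd-eef [-0.0001  0.0001] lag_cw mm -0.18
[[0.12, 0.4], [0.18, 0.61], [0.22, 0.81]]
```

```bash
python3 -m handwheel '[[0.12,0.4,0,0,2],[0.22,0.81,0,0,2],[0.22,0.81,0,0,2]]'; python3 -c "
from st import *
c=cmd((.5916,.1624),(.22,.81));print(c);avg(c);nxt(c,[-340,-342,-344])"
```

```text
time_s: 15.2
eef_pos: [0.5957, 0.1546, 0.2799]
ee_rot: [0.994, 0.113, 0.0, -0.0]
wrist_force: [3.0, 4.7, -3.1]
opening: 0.025
[0.5956 0.155 ]
AVG phi 23.7 R 0.06 Frad 3.88 Fcw -2.47 each [-3.12 -2.26 -2.53 -2.21 -2.78 -1.93] cmd-eef [-0.0001  0.0003] lag_cw mm -0.29
[[0.06, 0.41], [0.08, 0.62], [0.1, 0.83]]
```

```bash
python3 -m handwheel '[[0.06,0.41,0,0,2],[0.08,0.62,0,0,2],[0.08,0.62,0,0,2]]'; python3 -c "
from st import *
c=cmd((.5956,.155),(.08,.62));print(c);avg(c);nxt(c,[-344,-346,-348,-350])"
```

```text
time_s: 15.88
eef_pos: [0.5978, 0.1489, 0.2799]
ee_rot: [0.994, 0.113, 0.0, -0.0]
wrist_force: [3.7, 5.0, -4.0]
opening: 0.0248
[0.5978 0.1491]
AVG phi 17.82 R 0.05999 Frad 4.57 Fcw -3.5 each [-3.65 -3.02 -3.75 -3.32 -3.56 -3.68] cmd-eef [-0.      0.0002] lag_cw mm -0.19
[[0.01, 0.21], [0.02, 0.42], [0.02, 0.63], [0.02, 0.84]]
```

```bash
python3 -m handwheel '[[0.01,0.21,0,0,2],[0.02,0.42,0,0,2],[0.02,0.42,0,0,2]]'; python3 -c "
from st import *
c=cmd((.5978,.1491),(.02,.42));print(c);avg(c);nxt(c,[-348,-350,-352])"
```

```text
time_s: 16.55
eef_pos: [0.5989, 0.1451, 0.2799]
ee_rot: [0.994, 0.113, 0.0, -0.0]
wrist_force: [2.6, 6.3, -2.5]
opening: 0.0247
[0.5989 0.1451]
AVG phi 14.03 R 0.05998 Frad 3.82 Fcw -4.61 each [-5.49 -3.74 -4.96 -4.29 -4.69 -4.47] cmd-eef [ 0.     -0.0001] lag_cw mm 0.09
[[0.0, 0.2], [-0.01, 0.41], [-0.02, 0.62]]
```

```bash
python3 -m handwheel '[[0,0.2,0,0,2],[-0.01,0.41,0,0,2],[-0.01,0.41,0,0,2]]'; python3 -c "
from st import *
c=cmd((.5989,.1451),(-.01,.41));print(c);avg(c);nxt(c,[-352,-354])"
```

```text
time_s: 17.23
eef_pos: [0.5997, 0.1413, 0.2799]
ee_rot: [0.994, 0.113, 0.0, -0.0]
wrist_force: [3.3, 6.1, -4.0]
opening: 0.0246
[0.5997 0.1411]
AVG phi 10.3 R 0.05996 Frad 3.61 Fcw -5.82 each [-5.42 -6.67 -5.26 -6.46 -5.42 -5.71] cmd-eef [ 0.     -0.0002] lag_cw mm 0.24
[[-0.01, 0.22], [-0.03, 0.42]]
```

```bash
python3 -m handwheel '[[-0.01,0.16,0,0,2],[-0.01,0.16,0,0,2],[-0.01,0.16,0,0,2],[-0.01,0.16,0,0,2]]'; python3 -c "
from st import *
c=cmd((.5997,.1411),(-.01,.16));print(c);avg(c);nxt(c,[-346,-340,-332,-324,-316,-308,-300,-292,-284,-276])
p=shot('side');f=p['frame'][200:320,260:380];cv2.imwrite('pics/sc4.png',cv2.resize(f,(600,600),interpolation=cv2.INTER_CUBIC)[:,:,::-1])"
```

```text
time_s: 18.02
eef_pos: [0.5999, 0.1399, 0.2799]
ee_rot: [0.994, 0.113, 0.0, -0.0]
wrist_force: [2.5, 7.6, -3.8]
opening: 0.0246
[0.6    0.1395]
AVG phi 8.91 R 0.05996 Frad 3.87 Fcw -6.48 each [-7.11 -6.51 -5.92 -6.32 -6.54 -6.47] cmd-eef [ 0.     -0.0004] lag_cw mm 0.37
[[0.02, -0.57], [-0.02, -1.2], [-0.18, -2.02], [-0.46, -2.81], [-0.84, -3.55], [-1.32, -4.24], [-1.89, -4.85], [-2.54, -5.38], [-3.26, -5.81], [-4.03, -6.13]]
```

View pics/sc4.png

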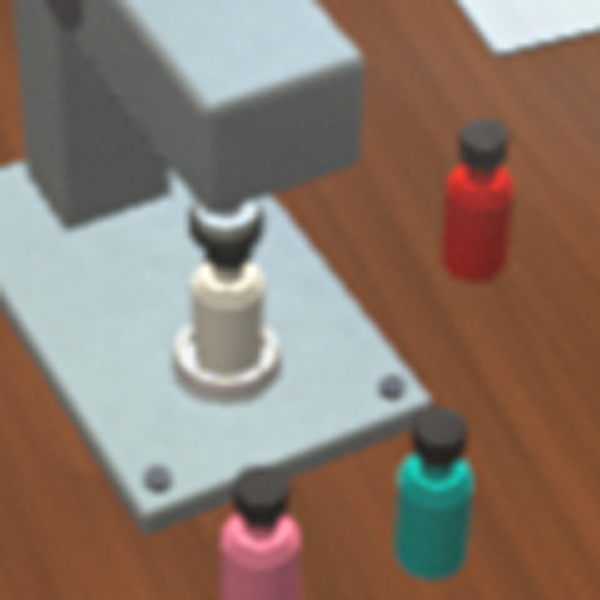

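The cap now sits down on the neck under the pad at (225,240) in the crop. The tangential force climbed from the sliding level of about 2.8 N to 6.5 N, which is roughly 57–65 N at the foot. Next I'll wind back up.

```bash
python3 -m handwheel '[[0.02,-0.57,0,0,2],[-0.02,-1.2,0,0,2],[-0.18,-2.02,0,0,2],[-0.46,-2.81,0,0,2],[-0.84,-3.55,0,0,2],[-1.32,-4.24,0,0,2],[-1.89,-4.85,0,0,2],[-2.54,-5.38,0,0,2],[-3.26,-5.81,0,0,2],[-4.03,-6.13,0,0,2]]'; python3 -c "
from st import *
c=cmd((.6,.1395),(-4.03,-6.13));print(c);st(A,c);nxt(c,range(-266,-175,10))"
```

```text
time_s: 19.62
eef_pos: [0.5466, 0.1904, 0.2799]
ee_rot: [0.994, 0.113, 0.0, -0.0]
wrist_force: [1.6, 5.1, -4.1]
opening: 0.0246
[0.547  0.1902]
t 19.625 eef [0.5466 0.1904 0.2799] R 0.06010070236425381 phi 84.39 F [ 1.5936  5.0716 -4.1212] Frad 5.2 Fcw 1.09 open 0.024624174661313725 cmd-eef [ 0.0004 -0.0002]
[[-1.02, -0.26], [-2.06, -0.33], [-3.1, -0.22], [-4.11, 0.07], [-5.05, 0.53], [-5.89, 1.15], [-6.62, 1.9], [-7.2, 2.77], [-7.62, 3.72], [-7.88, 4.74]]
```

```bash
python3 -m handwheel '[[-1.02,-0.26,0,0,2],[-2.06,-0.33,0,0,2],[-3.1,-0.22,0,0,2],[-4.11,0.07,0,0,2],[-5.05,0.53,0,0,2],[-5.89,1.15,0,0,2],[-6.62,1.9,0,0,2],[-7.2,2.77,0,0,2],[-7.62,3.72,0,0,2],[-7.88,4.74,0,0,2]]'; python3 -c "
from st import *
c=cmd((.547,.1902),(-7.88,4.74));print(c);st(A,c);nxt(c,range(-166,-75,10))"
```

```text
time_s: 20.88
eef_pos: [0.4808, 0.1253, 0.2799]
ee_rot: [0.994, 0.113, 0.0, -0.0]
wrist_force: [6.5, 3.3, -6.2]
opening: 0.025
[0.4808 0.1264]
t 20.875 eef [0.4808 0.1253 0.2799] R 0.06009437023962886 phi -174.93 F [ 6.4518  3.3061 -6.22  ] Frad -6.72 Fcw 2.72 open 0.025006563400150183 cmd-eef [-0.      0.0011]
[[-0.07, 1.04], [0.04, 2.08], [0.33, 3.08], [0.79, 4.02], [1.41, 4.87], [2.16, 5.6], [3.03, 6.18], [3.99, 6.6], [5.0, 6.86], [6.04, 6.93]]
```

```bash
python3 -m handwheel '[[-0.07,1.04,0,0,2],[0.04,2.08,0,0,2],[0.33,3.08,0,0,2],[0.79,4.02,0,0,2],[1.41,4.87,0,0,2],[2.16,5.6,0,0,2],[3.03,6.18,0,0,2],[3.99,6.6,0,0,2],[5,6.86,0,0,2],[6.04,6.93,0,0,2]]'; python3 -c "
from st import *
c=cmd((.4808,.1264),(6.04,6.93));print(c);st(A,c);nxt(c,[-66,-56,-46,-36,-27,-19,-12,-6,-3,-3])"
```

```text
time_s: 22.12
eef_pos: [0.5549, 0.0723, 0.2797]
ee_rot: [0.994, 0.113, -0.001, -0.001]
wrist_force: [-3.1, 7.8, -0.2]
opening: 0.0245
[0.5552 0.0724]
t 22.125 eef [0.5549 0.0723 0.2797] R 0.06001692617795443 phi -76.27 F [-3.0994  7.8498 -0.1953] Frad -8.36 Fcw 1.15 open 0.024546271189114816 cmd-eef [0.0002 0.0001]
[[1.04, -0.11], [2.05, -0.4], [2.99, -0.86], [3.83, -1.48], [4.49, -2.15], [4.98, -2.83], [5.33, -3.47], [5.57, -4.05], [5.66, -4.35], [5.66, -4.35]]
```

```bash
python3 -m handwheel '[[1.04,-0.11,0,0,2],[2.05,-0.4,0,0,2],[2.99,-0.86,0,0,2],[3.83,-1.48,0,0,2],[4.49,-2.15,0,0,2],[4.98,-2.83,0,0,2],[5.33,-3.47,0,0,2],[5.57,-4.05,0,0,2],[5.66,-4.35,0,0,2],[5.66,-4.35,0,0,2]]'; python3 -c "
from st import *
c=cmd((.5552,.0724),(5.66,-4.35));print(c);avg(c)"
```

```text
time_s: 23.38
eef_pos: [0.6006, 0.1274, 0.2799]
ee_rot: [0.994, 0.113, 0.0, -0.0]
wrist_force: [4.2, 1.0, -3.3]
opening: 0.0245
[0.6006 0.1275]
AVG phi -3.32 R 0.05994 Frad 3.83 Fcw -0.52 each [-1.23 -0.12 -0.79 -0.38 -0.23 -0.4 ] cmd-eef [0.0001 0.0003] lag_cw mm -0.34
```

```bash
python3 -m handwheel '[[0,0,0,0,2.4],[0,0,0,0,2.6],[0,0,0,0,2.8],[0,0,0,0,3.2],[0,0,0,0,4],[0,0,0,0,5],[0,0,0,0,6],[0,0,0,0,6]]'; python3 -c "
from st import *
st(A,np.array([.6006,.1275]))
p=shot('wrist');save(p,'w5.png')"
```

```text
time_s: 24.68
eef_pos: [0.6004, 0.1272, 0.2798]
ee_rot: [0.994, 0.113, -0.0, -0.0]
wrist_force: [0.6, 0.3, 1.1]
opening: 0.0599
t 24.675 eef [0.6004 0.1272 0.2798] R 0.05977659383407173 phi -3.3 F [0.6401 0.3252 1.1158] Frad 0.62 Fcw -0.36 open 0.059876903982360064 cmd-eef [0.0002 0.0003]
```

View pics/w5.png

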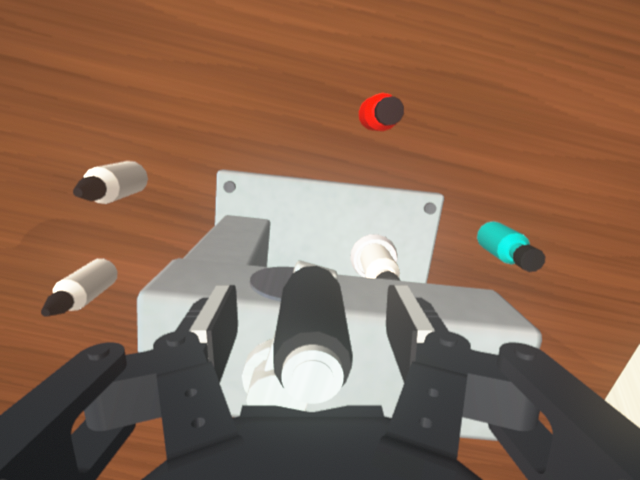

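The fingers are clear of the sleeve (312,375), so I'll lift straight up.

```bash
python3 -m handwheel '[[0,0,-2,0,6],[0,0,-5,0,6],[0,0,-9,0,6],[0,0,-13,0,6],[0,0,-15,0,6],[0,0,-15,0,6],[0,0,-15,0,6],[0,0,-15,0,6]]'; python3 - <<'E'
from st import *
st(A,np.zeros(2))
p=shot('wrist');save(p,'w6.png')
v0,v1,u0,u1=150,350,200,420
vv,uu=np.mgrid[v0:v1,u0:u1];d=p['depth'][v0:v1,u0:u1];K=p['K']
x=np.stack([(uu-K[0,2])/K[0,0]*d,(vv-K[1,2])/K[1,1]*d,d],-1).reshape(-1,3)@p['T'][:3,:3].T+p['T'][:3,3]
t=x[abs(x[:,2]-.312)<.003].mean(0);print('sleeve',t,np.degrees(np.arctan2(*(t[:2]-A)[::-1])))
q=shot('side');f=q['frame'][140:320,220:400];cv2.imwrite('pics/sc6.png',cv2.resize(f,(600,600),interpolation=cv2.INTER_CUBIC)[:,:,::-1])
E
```

```text
time_s: 25.72
eef_pos: [0.6003, 0.1271, 0.429]
ee_rot: [0.994, 0.113, -0.001, 0.0]
wrist_force: [0.2, 0.2, -0.6]
opening: 0.06
t 25.725 eef [0.6003 0.1271 0.429 ] R 0.05966810725390406 phi -3.39 F [ 0.2497  0.2342 -0.6303] Frad 0.24 Fcw -0.25 open 0.059959479419291674 cmd-eef [-0.6003 -0.1271]
sleeve [0.6012 0.1263 0.3125] -4.1108635673092
```

View pics/sc6.png

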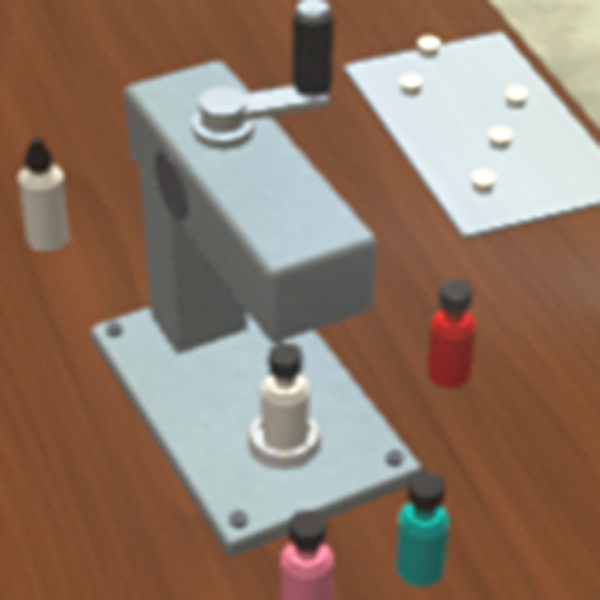

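```bash
python3 -c "
from h import *
print(arm.job_done())"
```

```text
the job is handed in; nothing more can be done
None
```

I pressed the cap home, wound the foot back up, let go of the sleeve and handed the job in at about 26 s; the hand-in gives no verdict.

- **Winding down:** I gripped the sleeve from above and kept hold of it the whole way. The force along the circle stayed at about 2.8 N while the cap slid. It then climbed steadily to about 6.5 N and held there for roughly 0.8 s.
- **Push at the foot:** I estimate about 57 N from the force rise and up to 68 N from the angle wound past the stop. The foot force was not measured directly. The wrist readings scatter by about 1 N, and the force rose more slowly than the stated stiffness predicts.
- **Winding back:** I wound the crank back to about 0.19 rad, still holding the sleeve, then opened the fingers and lifted clear. That angle assumes the press's +x is square to its head, which fits the stated 0 to 1.2 start range.
- **Last checks:** The last close side picture shows the bottle upright in its nest, the cap down on its neck and the foot clear of it. The wrist camera puts the sleeve where I left it, and the wrist force is near zero. I did not re-measure the other things on the table. The arm passed above them, and the ink bottle that shows in that picture looks undisturbed.

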